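# Slide a gland plate under the camera and raise the telescoping stand

### The job

Slide the steel gland plate flat across the bench, without lifting it, onto the black mat beside the camera stand, so that it lies wholly on the mat and square with it, and let go of it. Then press the release button on the stand's grip and pull the grip up past the first stop to the second stop, both tube sections fully out, and finish while still holding it up there, because it sinks back if let go. Leave the bin, carton, tape roll and coupling where they are.

Things in the scene. Friction and masses are not known exactly. Their poses are not given: they have to be found in the camera images.
- gland_plate: Bare steel plate lying flat on the bench, 100 (x) x 120 (y) x 5 mm thick, about 0.5 kg, with a square grey terminal box 34 x 34 mm standing fixed in its middle, sides parallel to the plate's edges, its top 50 mm above the bench. Origin: centre of the plate's underside; z up. The box may be gripped from above to slide the plate.
- stand: Camera stand screwed to the bench (does not move): dark steel base 110 x 110 x 10 mm, square upright tube 30 mm wide up to 100 mm above the bench with a 34 mm collar (to 103 mm). Origin: on the bench on the column's axis; z up; y points from the column to the mat; x is the direction in which the release button faces.
- mat_center (a point): Centre, at bench height, of the thin black mat set flush into the bench (nothing to climb), 130 mm along the stand's x and 150 mm along its y; 240 mm from the column's axis along the stand's y. Its axes are those of the stand, so the plate fits with its own x along the stand's x, either way round.
- grip_head: Head on the tubes, 0.3 kg: upright black grip 28 (x) x 26 (y) x 60 mm tall, button on its +x face, free above and on both sides. Origin: grip centre, 180 mm above the bench with tubes in, 300 mm at the second stop; axes as the stand's. Below the grip (30 to 68 mm under its centre) a 26 x 28 mm block carries a camera 56 mm wide reaching 90 mm out to +y, 20 to 75 mm under the grip centre.
- release_button (a joint): Grey push plate 24 (y) x 44 (z) mm at the grip's mid-height, 8 mm proud of its +x face, pressed towards -x: 0 = out, 0.006 m = in (about 6 N). Out, its latch holds the tubes down; from 5 mm in they are free. A gripper closed from above, one finger on the button, one on the grip's -x face (36 mm wide, 30 pressed), presses it; it may stay pressed while pulling.
- top_section (a joint): How far the thin top tube, which carries the grip head, is pulled out of the middle tube, straight up: 0 = in, 0.060 m = its end. It comes out first, with about 5 N; its end is the first stop.
- middle_section (a joint): How far the middle tube is out of the stand's tube, straight up: 0 = in, 0.060 m = its end. It follows once the top section is at its end and needs about 10 N in all; its end is the second stop, hard. Both tubes sink back under their weight if let go.
- parts_bin: Bystander: open blue plastic bin with bits of grey conduit, 90 x 140 x 60 mm, at the far side of the bench. Origin: centre of its underside.
- carton: Bystander: closed cardboard carton 90 x 70 x 55 mm. Origin: centre of its underside.
- tape_roll: Bystander: black roll of tape lying flat, 90 mm across, 25 mm high. Origin: centre of its underside.
- coupling: Bystander: grey plastic conduit coupling standing upright, 40 mm across, 40 mm high. Origin: centre of its underside.
Things that resemble listed ones, but are neither listed nor needed, are in the scene too. Leave any green look-alike of the gland_plate alone.

How it is judged:
On the way, in this order (a step that is already met when the one before it is completed fails the run):
1. the plate lies on the mat, square with it, let go (x of gland_plate in the frame of mat_center between -0.015 and 0.015 m and y of gland_plate in the frame of mat_center between -0.015 and 0.015 m and angle between the x axis of gland_plate and the x axis of stand, either way round below 0.15 rad and height (world z) of gland_plate below 0.004 m and linear speed of gland_plate below 0.02 m/s and contact force between each of the arm, the fingers and gland_plate below 0.3 N), for 0.2 s.
2. the release button is pressed in with the tubes still down (value of joint release_button above 0.0045 m and value of joint each of top_section, middle_section below 0.008 m), for 0.05 s.
3. the top section is at the first stop (value of joint top_section above 0.052 m), for 0.02 s.
4. both sections are out, at the second stop (value of joint each of top_section, middle_section above 0.054 m), for 0.3 s.
At the end, for the whole second after the job is handed in: The gripper still holds the grip head at rest (at least 2 N of finger contact) with both tube sections within 6 mm of their ends, while the plate lies flat and still on the mat, its centre within 15 mm of the mat's centre along each of the mat's sides and its edges within 0.15 rad of the mat's (all of step 4 and linear speed of each of grip_head, gland_plate below 0.02 m/s and contact force between the fingers and grip_head above 2 N and x of gland_plate in the frame of mat_center between -0.015 and 0.015 m and y of gland_plate in the frame of mat_center between -0.015 and 0.015 m and angle between the x axis of gland_plate and the x axis of stand, either way round below 0.15 rad and height (world z) of gland_plate below 0.004 m); the arm keeps its last pose, push and grip.
It fails at once if the plate is lifted or tipped instead of slid (height (world z) of gland_plate above 0.012 m or angle between gland_plate's own z axis and vertical above 0.2 rad).
It fails at once if a bystander is moved (distance of any of parts_bin, carton, tape_roll, coupling from where it was at the start of the episode above 0.03 m).
It also fails if it takes over 61 s, if anything falls off the work surface, if the arm or the gripper's body presses on something with over 40 N, if the wrist force passes 120 N, or if a joint passes its speed limit or range.

### The arm

A 6-joint arm with a two-finger parallel gripper is mounted at the origin on the work surface. World frame = base frame: x ahead of the robot, y to its left, z up, the work surface at z = 0. Lengths are in m, angles in rad, forces in N, time in s.
With the tool pointing down it reaches from about 0.4 to 0.825 m from the base axis. Payload 7 kg.
Tool frame: the origin (TCP) lies between the finger pads; the fingertips stand 22 mm ahead of it and the grasp point (between the pads) lies 3 mm ahead of it; z points along the fingers, y is the direction in which the jaws open and shut (so a half turn about z gives the same grasp; the last joint's range is limited). The gripper opens to 88 mm and grips with 3 to 60 N. Pads are 19 mm wide; open, the fingers measure 130 mm over their backs; the gripper's body (78 mm by 193 mm) begins 47 mm behind the grasp point.
Start: joints at [1.618, 0.359, 0.012, 0, -1.224, -0.288], TCP at [0.161, 0.655, 0.249] pointing down, gripper open.
Joint ranges: [-3.07, 3.07], [-1.43, 2.12], [-1.02, 1.25], [-3.03, 1.67], [-3.05, -0], [-3.03, 3.03]. Speed limits (rad/s): [2.39, 2.39, 3.01, 3.14, 3.14, 3.14].

### API

Orientations are given as [roll, pitch, yaw] about the fixed x, y, z axes, in that order (R = Rz(yaw) Ry(pitch) Rx(roll)).
In Python, from station import * gives the robot as it stands. The module is installed in compiled form; this text tells all that it offers.
- The arm moves only by the tool move_arm, never from a script. Its argument "rows" is a list of rows, each an object with "delta_rot": the turn, a rotation vector about the world's x, y, z in degrees, a list of three; "delta_pos": the shift along the world's x, y, z in cm, a list of three; "hand": the finger opening in cm, from 0 to 8.76. A call has exactly 10 rows; each row shifts and turns the commanded pose from where the row before left it; what a row does not reach is not made up. A row lasts 1/10 s, in which the tool goes at most 50 mm and 8.59 degrees, less where a joint would pass 70% of its speed; a pose out of reach is approached as far as the arm can. A call is refused whole if a number of a shift passes 5 or a number of a turn 8.59, either way. A call with a gripper value outside its range is refused whole. The fingers move at their own pace and stop on an object; "force" is the grip in N (left out, the last holds). Time passes only in rows, so rows that do not move let the fingers close, or fill a call up. It gives the time, the measured TCP pose, the force and the opening at its end, in the units of the state.
- get_state(): the state, without advancing time (a new reading comes with each control period).
- grab_frame(name): name is "side" or "top" or "wrist"; returns the picture (420x560x3 uint8, blue, green, red); there is no depth.
- camera_info(name): a dict with "camera_matrix" (3x3 intrinsics, pixels), "world_from_camera" (4x4, takes a point from camera to world coordinates); the wrist camera has in their place "T_tool_cam" (4x4, takes a point from camera to tool coordinates, whose origin is the TCP and whose axes are the flange's). Camera axes: x right, y down, z forward; pixel columns grow to the right and rows downward; lengths in m; the calibration is good to about 2 mm. A picture is of the moment at which its call begins: read the wrist's pose just before it. camera_info takes no time and is no camera call.
- job_done(): hands the job in, once; it reports no verdict.
The state is a dict: "t": time; "q": joint angles; "qd": joint speeds; "joint_efforts": joint torques, N m; "eef_pos": TCP position; "ee_rot": TCP orientation; "force": force on the tool from outside, world axes, zero at the start; "moment": the same for the moment, N m; "width": finger opening in m.
Only numpy, scipy, OpenCV 4.12 (cv2) and the standard library are available. Lean on these libraries where they do the work, as an engineer would, in place of code of your own. Each camera call takes 0.05 s, during which the arm holds its last target.

## Working session

There is one attempt and no reset: what is moved stays moved. The work goes in short steps, Python scripts to look and compute and a tool call to move; the robot and the scene stay as the last step left them, time stands still between calls to the robot, and variables do not carry over. Pictures are saved under pics/ and viewed, and the job is handed in when it is done.

Besides the shell and the picture viewer there is one more tool, called as name(argument=value, ...) on one line, values as JSON. move_arm: Moves the arm, as the interface text tells. Its arguments: {"type":"object","properties":{"rows":{"type":"array"},"force":{"type":"number"}},"required":["rows"]}

```bash
mkdir -p pics; python3 - <<'E'
from station import *
import cv2, numpy as np
for n in ("side","top"):
    im=grab_frame(n); cv2.imwrite(f"pics/{n}0.png",im)
    c=camera_info(n); print(n,np.round(c["camera_matrix"],1).tolist(),np.round(c["world_from_camera"],3).tolist())
s=get_state(); print(s)
E
```

```text
side [[379.9, 0.0, 284.8], [0.0, 379.9, 207.8], [0.0, 0.0, 1.0]] [[0.999, -0.022, 0.023, 0.474], [-0.031, -0.518, 0.855, -1.039], [-0.007, -0.855, -0.519, 0.776], [0.0, 0.0, 0.0, 1.0]]
top [[546.3, 0.0, 280.1], [0.0, 546.3, 204.2], [0.0, 0.0, 1.0]] [[-0.013, -0.99, 0.142, 0.265], [-1.0, 0.013, -0.005, 0.036], [0.003, -0.142, -0.99, 1.872], [0.0, 0.0, 0.0, 1.0]]
{'t': 0.1, 'q': array([ 1.61810026e+00,  3.59284381e-01,  1.11821514e-02, -2.89627027e-04,
       -1.22408795e+00, -2.88073835e-01]), 'qd': array([ 0.00185755, -0.00322044,  0.00216839,  0.00152777,  0.00045247,
       -0.00017703]), 'joint_efforts': array([-2.86457587e-03, -5.84165239e+01,  2.93751079e+01,  7.01550007e+00,
        1.01460921e-02, -5.45529701e-05]), 'eef_pos': array([0.1609036 , 0.65514548, 0.24775351]), 'ee_rot': array([ 3.14017887e+00, -1.34968817e-04, -2.40868412e-01]), 'force': array([-0.30353474, -0.42272274,  0.85072164]), 'moment': array([-0.01678119,  0.00045227,  0.03866431]), 'width': 0.0872549552550274}
```

View pics/side0.png

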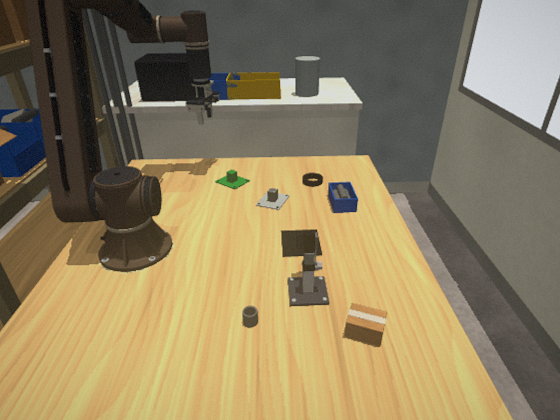

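View pics/top0.png

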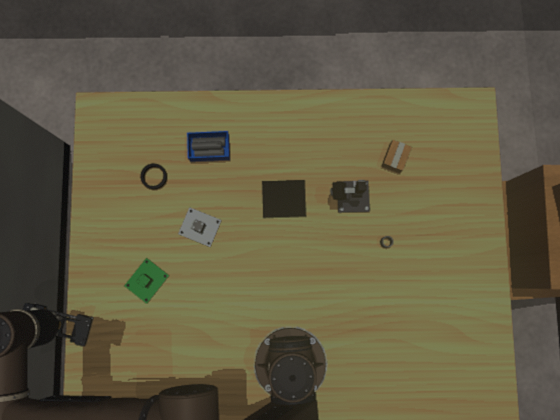

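```bash
cat > h.py <<'E'
import cv2, numpy as np
from station import *
def ray(n,uv):
    c=camera_info(n);K=np.array(c["camera_matrix"]);T=np.array(c["world_from_camera"])
    d=T[:3,:3]@np.linalg.solve(K,[uv[0],uv[1],1.]);return T[:3,3],d
def onz(n,uv,z):
    o,d=ray(n,uv);return o+d*(z-o[2])/d[2]
E
python3 - <<'E'
from h import *
im=cv2.imread("pics/top0.png")
cv2.imwrite("pics/crop0.png",cv2.resize(im[110:310,120:420],None,fx=2.66,fy=2.66,interpolation=cv2.INTER_CUBIC)[:600])
g=cv2.cvtColor(im,cv2.COLOR_BGR2HSV)
# mat
m=((g[...,2]<70)).astype(np.uint8);
def comp(m,box,z,name):
    x0,y0,x1,y1=box; mm=np.zeros_like(m);mm[y0:y1,x0:x1]=m[y0:y1,x0:x1]
    cs,_=cv2.findContours(mm,cv2.RETR_EXTERNAL,cv2.CHAIN_APPROX_NONE)
    c=max(cs,key=cv2.contourArea); 
    P=np.array([onz("top",p[0],z)[:2] for p in c])*1000
    r=cv2.minAreaRect(P.astype(np.float32)); print(name,cv2.contourArea(c),cv2.minAreaRect(c),"world mm",r)
comp(m,(250,165,320,230),0,"mat")
m2=((g[...,1]<60)&(g[...,2]>110)).astype(np.uint8)
comp(m2,(170,200,235,255),0.005,"plate")
comp(m,(325,165,380,225),0.01,"base")
comp(m2,(170,200,235,255),0.005,"plate")
for p in [(200,226),(220,190),(284,198),(351,196)]: print(p,g[p[1],p[0]])
E
```

```text
mat 1481.5 ((283.4352722167969, 198.36557006835938), (36.55897521972656, 42.52593231201172), 88.26429748535156) world mm ((554.1243896484375, 14.645881652832031), (128.26065063476562, 147.33946228027344), 1.0050917863845825)
plate 925.0 ((199.25863647460938, 226.6034393310547), (35.09641647338867, 29.52556037902832), 21.801410675048828) world mm ((459.0262451171875, 304.8929443359375), (120.99040222167969, 100.8966293334961), 67.44324493408203)
base 854.0 ((350.0, 196.0), (30.0, 38.0), 90.0) world mm ((557.78857421875, -214.8048858642578), (130.2051239013672, 104.87531280517578), 89.27078247070312)
plate 925.0 ((199.25863647460938, 226.6034393310547), (35.09641647338867, 29.52556037902832), 21.801410675048828) world mm ((459.0262451171875, 304.8929443359375), (120.99040222167969, 100.8966293334961), 67.44324493408203)
(200, 226) [20 27 85]
(220, 190) [ 24 102 123]
(284, 198) [25 71 43]
(351, 196) [24 50 51]
```

View pics/crop0.png

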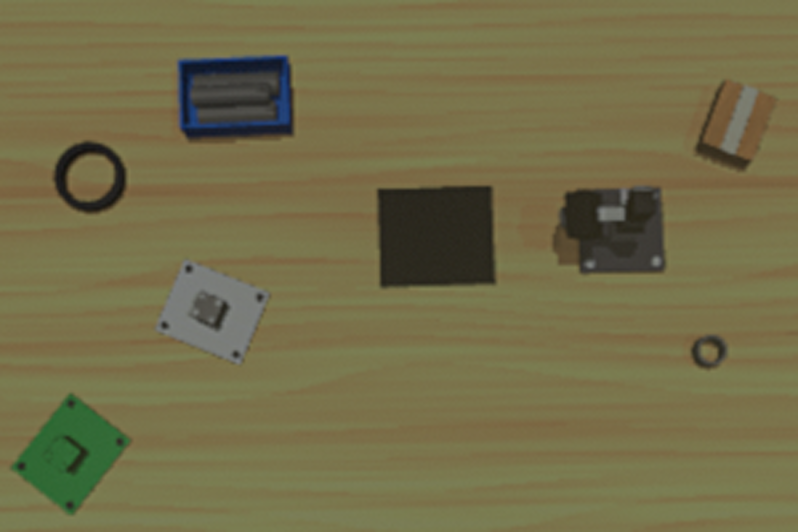

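The top view shows the plate at (199,227), the mat at (283,198), and the stand at (350,196) with its camera pointing left, towards the mat. In world coordinates:

| Item | Position (m) | Angle | Measured size (mm) | Stated size (mm) |
|---|---|---|---|---|
| Plate | (0.459, 0.305) | x axis at -22.6° | 101 x 121 | 100 x 120 |
| Mat | (0.554, 0.015) | about 1° | 128 x 147 | 130 x 150 |

Next I'll move above the plate.

move_arm(rows=[{"delta_pos": [2.9,-3.4,-0.8],"delta_rot": [0,0,-0.9],"hand": 8.7},{"delta_pos": [2.9,-3.4,-0.8],"delta_rot": [0,0,-0.9],"hand": 8.7},{"delta_pos": [2.9,-3.4,-0.8],"delta_rot": [0,0,-0.9],"hand": 8.7},{"delta_pos": [2.9,-3.4,-0.8],"delta_rot": [0,0,-0.9],"hand": 8.7},{"delta_pos": [2.9,-3.4,-0.8],"delta_rot": [0,0,-0.9],"hand": 8.7},{"delta_pos": [2.9,-3.4,-0.8],"delta_rot": [0,0,-0.9],"hand": 8.7},{"delta_pos": [2.9,-3.4,-0.8],"delta_rot": [0,0,-0.9],"hand": 8.7},{"delta_pos": [2.9,-3.4,-0.8],"delta_rot": [0,0,-0.9],"hand": 8.7},{"delta_pos": [2.9,-3.4,-0.8],"delta_rot": [0,0,-0.9],"hand": 8.7},{"delta_pos": [2.9,-3.4,-0.8],"delta_rot": [0,0,-0.9],"hand": 8.7}], force=12)

```text
t: 1.1
eef_pos: [0.4517, 0.3139, 0.1682]
ee_rot: [3.141, 0.0, -0.398]
force: [0.8, 0.9, 0.5]
width: 0.0872
```

```bash
cat >> h.py <<'E'
from scipy.spatial.transform import Rotation as R
def wT(s):
    T=np.eye(4);T[:3,:3]=R.from_euler("xyz",s["ee_rot"]).as_matrix();T[:3,3]=s["eef_pos"]
    return T@np.array(camera_info("wrist")["T_tool_cam"])
def wz(T,uv,z):
    K=np.array(camera_info("wrist")["camera_matrix"])
    d=T[:3,:3]@np.linalg.solve(K,[uv[0],uv[1],1.]);o=T[:3,3];return o+d*(z-o[2])/d[2]
E
python3 - <<'E'
from h import *
s=get_state();im=grab_frame("wrist");cv2.imwrite("pics/w1.png",im);T=wT(s);np.save("pics/T1.npy",T)
print(s["eef_pos"],s["ee_rot"],np.round(T,3),np.round(camera_info("wrist")["T_tool_cam"],3))
E
```

```text
[0.45172032 0.3138865  0.16817375] [ 3.14147326e+00  1.12272180e-04 -3.98277587e-01] [[-0.387 -0.878 -0.281  0.526]
 [-0.922  0.368  0.119  0.283]
 [-0.001  0.305 -0.952  0.305]
 [ 0.     0.     0.     1.   ]] [[ 0.001 -0.952 -0.305  0.081]
 [ 1.     0.001 -0.    -0.   ]
 [ 0.001 -0.305  0.952 -0.137]
 [ 0.     0.     0.     1.   ]]
```

View pics/w1.png

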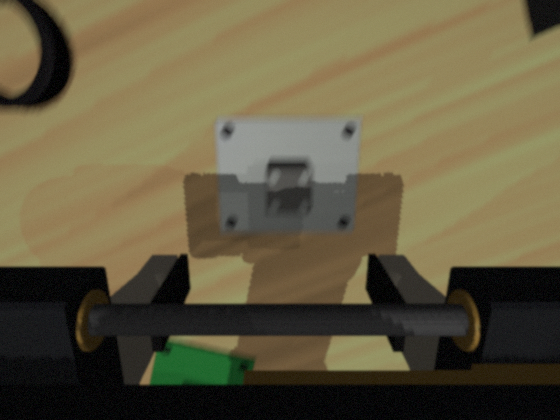

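The plate fills (217,118) to (361,233), with the box top near (290,175) and the green look-alike lower left at (200,362). Now I'll compute its centre and angle.

```bash
python3 - <<'E'
from h import *
T=np.load("pics/T1.npy");im=cv2.imread("pics/w1.png")
h=cv2.cvtColor(im,cv2.COLOR_BGR2HSV)
m=np.zeros(h.shape[:2],np.uint8); m[105:245,200:380]=(h[105:245,200:380,1]<60)*1
cs,_=cv2.findContours(m,0,cv2.CHAIN_APPROX_NONE);c=max(cs,key=cv2.contourArea)
print(cv2.boundingRect(c))
P=np.array([wz(T,p[0],.005)[:2] for p in c])*1000
print(cv2.minAreaRect(P.astype(np.float32)))
for q in [(217,118),(361,118),(357,233),(219,233)]: print(wz(T,q,.005).round(4))
v=im.copy();cv2.drawContours(v,[c],-1,(0,0,255),1);cv2.imwrite("pics/w1c.png",cv2.resize(v[100:260,190:390],None,fx=3,fy=3))
E
```

```text
(214, 116, 148, 118)
((460.57696533203125, 302.1335144042969), (120.9751205444336, 102.21810913085938), 67.2557144165039)
[0.5284 0.3359 0.005 ]
[0.4831 0.2276 0.005 ]
[0.3889 0.2632 0.005 ]
[0.4369 0.3779 0.005 ]
```

View pics/w1c.png

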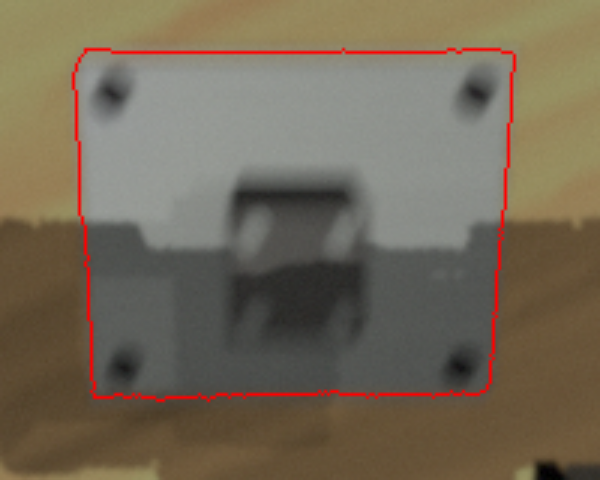

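The contour is the plate, 102 x 121 mm, and its centre agrees with the top view to 3 mm. I'll take (0.460, 0.303) with yaw -22.6°, descend, then close.

move_arm(rows=[{"delta_pos": [0.8,-1.1,0],"delta_rot": [0,0,0.2],"hand": 8.7},{"delta_pos": [0,0,-1.5],"delta_rot": [0,0,0],"hand": 8.7},{"delta_pos": [0,0,-2],"delta_rot": [0,0,0],"hand": 8.7},{"delta_pos": [0,0,-2],"delta_rot": [0,0,0],"hand": 8.7},{"delta_pos": [0,0,-2],"delta_rot": [0,0,0],"hand": 8.7},{"delta_pos": [0,0,-2],"delta_rot": [0,0,0],"hand": 8.7},{"delta_pos": [0,0,-2],"delta_rot": [0,0,0],"hand": 8.7},{"delta_pos": [0,0,-1.3],"delta_rot": [0,0,0],"hand": 8.7},{"delta_pos": [0,0,-0.5],"delta_rot": [0,0,0],"hand": 8.7},{"delta_pos": [0,0,0],"delta_rot": [0,0,0],"hand": 8.7}], force=12)

```text
t: 2.15
eef_pos: [0.4588, 0.3046, 0.0352]
ee_rot: [3.141, 0.0, -0.394]
force: [-0.1, -0.2, 0.6]
width: 0.0869
```

move_arm(rows=[{"delta_pos": [0,0,0],"delta_rot": [0,0,0],"hand": 5},{"delta_pos": [0,0,0],"delta_rot": [0,0,0],"hand": 4.4},{"delta_pos": [0,0,0],"delta_rot": [0,0,0],"hand": 4},{"delta_pos": [0,0,0],"delta_rot": [0,0,0],"hand": 3.6},{"delta_pos": [0,0,0],"delta_rot": [0,0,0],"hand": 3.2},{"delta_pos": [0,0,0],"delta_rot": [0,0,0],"hand": 2.8},{"delta_pos": [0,0,0],"delta_rot": [0,0,0],"hand": 2.5},{"delta_pos": [0,0,0],"delta_rot": [0,0,0],"hand": 2.5},{"delta_pos": [0,0,0],"delta_rot": [0,0,0],"hand": 2.5},{"delta_pos": [0,0,0],"delta_rot": [0,0,0],"hand": 2.5}], force=12)

```text
t: 3.15
eef_pos: [0.4589, 0.3043, 0.0356]
ee_rot: [3.141, 0.0, -0.394]
force: [-0.5, -2.0, 1.6]
width: 0.0337
```

Gripped at 33.7 mm, which matches the 34 mm box. Now I'll slide it.

move_arm(rows=[{"delta_pos": [0.2,-0.7,0],"delta_rot": [0,0,0.5],"hand": 2.5},{"delta_pos": [0.5,-1.5,0],"delta_rot": [0,0,1.2],"hand": 2.5},{"delta_pos": [0.5,-1.5,0],"delta_rot": [0,0,1.2],"hand": 2.5},{"delta_pos": [0.5,-1.5,0],"delta_rot": [0,0,1.2],"hand": 2.5},{"delta_pos": [0.5,-1.5,0],"delta_rot": [0,0,1.2],"hand": 2.5},{"delta_pos": [0.5,-1.5,0],"delta_rot": [0,0,1.2],"hand": 2.5},{"delta_pos": [0.5,-1.5,0],"delta_rot": [0,0,1.2],"hand": 2.5},{"delta_pos": [0.5,-1.5,0],"delta_rot": [0,0,1.2],"hand": 2.5},{"delta_pos": [0.5,-1.5,0],"delta_rot": [0,0,1.2],"hand": 2.5},{"delta_pos": [0.5,-1.5,0],"delta_rot": [0,0,1.2],"hand": 2.5}])

```text
t: 4.15
eef_pos: [0.5064, 0.1622, 0.0356]
ee_rot: [-3.141, -0.0, -0.196]
force: [-0.4, 2.5, -0.7]
width: 0.034
```

```bash
python3 - <<'E'
from h import *
s=get_state();im=grab_frame("wrist");cv2.imwrite("pics/w2.png",im);T=wT(s);np.save("pics/T2.npy",T)
im2=grab_frame("side");cv2.imwrite("pics/s2.png",cv2.resize(im2[140:340,200:400],None,fx=3,fy=3,interpolation=cv2.INTER_CUBIC))
print(s["eef_pos"],s["ee_rot"],s["force"])
E
```

```text
[0.50637006 0.16216932 0.03556435] [-3.14067709e+00 -3.83318075e-04 -1.95900753e-01] [-0.36893944  2.54470827 -0.70739579]
```

View pics/w2.png

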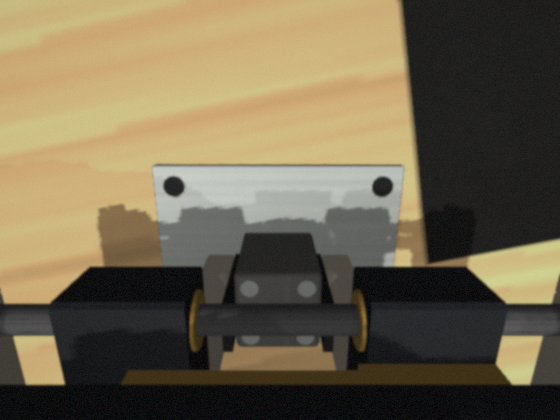

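View pics/s2.png

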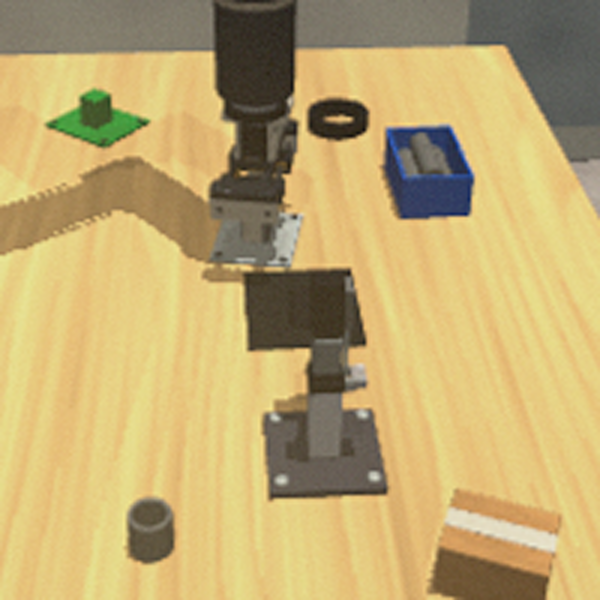

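```bash
python3 - <<'E'
from h import *
T=np.load("pics/T2.npy")
a=wz(T,(152.5,164.5),.005);b=wz(T,(404,164.5),.005)
m=(a+b)/2;d=(a-b);print("plate corners",a.round(4),b.round(4),np.linalg.norm(d),"ang y",np.degrees(np.arctan2(d[1],d[0]))-90)
x=np.array([d[1],-d[0]])/np.linalg.norm(d[:2]);print("plate centre",m[:2]-0.05*x)
p=wz(T,(403,0),0);q=wz(T,(428,262),0);print("mat edge",p.round(4),q.round(4),np.degrees(np.arctan2(*(p-q)[1::-1])),np.linalg.norm(p-q))
E
```

```text
plate corners [0.5663 0.2117 0.005 ] [0.5433 0.0949 0.005 ] 0.11897366529100521 ang y -11.12895696908268
plate centre [0.5057222  0.16296264]
mat edge [0.6131 0.0876 0.    ] [0.4872 0.0855 0.    ] 0.9624617955802842 0.12595451919640682
```

Plate measured at (0.506, 0.163), -11.1°, which matches the TCP, so the grip hasn't slipped. The mat's left edge is at y ≈ 0.0866 with angle 1.0°, which puts the mat centre at about (0.553, 0.013). Now the rest of the slide.

move_arm(rows=[{"delta_pos": [0.5,-1.6,0],"delta_rot": [0,0,1.3],"hand": 2.5},{"delta_pos": [0.5,-1.6,0],"delta_rot": [0,0,1.3],"hand": 2.5},{"delta_pos": [0.5,-1.6,0],"delta_rot": [0,0,1.3],"hand": 2.5},{"delta_pos": [0.5,-1.6,0],"delta_rot": [0,0,1.3],"hand": 2.5},{"delta_pos": [0.5,-1.6,0],"delta_rot": [0,0,1.3],"hand": 2.5},{"delta_pos": [0.5,-1.6,0],"delta_rot": [0,0,1.3],"hand": 2.5},{"delta_pos": [0.5,-1.6,0],"delta_rot": [0,0,1.3],"hand": 2.5},{"delta_pos": [0.5,-1.6,0],"delta_rot": [0,0,1.3],"hand": 2.5},{"delta_pos": [0.5,-1.6,0],"delta_rot": [0,0,1.3],"hand": 2.5},{"delta_pos": [0.2,-0.5,0],"delta_rot": [0,0,0.4],"hand": 2.5}])

```text
t: 5.25
eef_pos: [0.5532, 0.013, 0.0355]
ee_rot: [-3.141, -0.0, 0.014]
force: [-2.4, 4.1, 1.9]
width: 0.0339
```

```bash
python3 - <<'E'
from h import *
s=get_state();im=grab_frame("wrist");cv2.imwrite("pics/w3.png",im);T=wT(s);np.save("pics/T3.npy",T)
print(s["eef_pos"],s["ee_rot"],s["force"])
E
```

```text
[0.55318257 0.01299513 0.03553952] [-3.14116465e+00 -1.58516543e-04  1.35335198e-02] [-2.39350426  4.06310469  1.90644648]
```

View pics/w3.png

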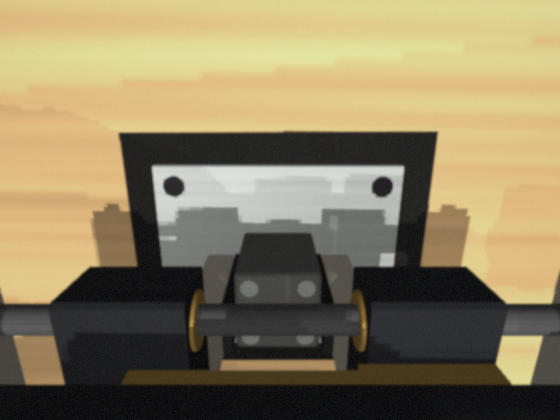

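```bash
python3 - <<'E'
from h import *
T=np.load("pics/T3.npy")
a=wz(T,(152.5,164.5),.005);b=wz(T,(404,164.5),.005);p=wz(T,(120,133),0);q=wz(T,(437,131.5),0)
for k,(u,v,w) in dict(plate=(a,b,.05),mat=(p,q,.065)).items():
    d=u-v;x=np.array([d[1],-d[0]])/np.linalg.norm(d[:2]);print(k,np.linalg.norm(d),np.degrees(np.arctan2(x[1],x[0])),((u+v)/2)[:2]-w*x)
E
```

```text
plate 0.11894177189796551 0.8683330269190078 [0.55263678 0.01403364]
mat 0.15022908209374458 1.1250339838190127 [0.55213446 0.01368902]
```

The wrist view shows the plate on the mat, with the far edges at (152-404,165) and (120-437,132). The centres agree within 1 mm and the angle within 0.3°. I'll open the gripper and wait a moment before rising.

move_arm(rows=[{"delta_pos": [0,0,0],"delta_rot": [0,0,0],"hand": 3.6},{"delta_pos": [0,0,0],"delta_rot": [0,0,0],"hand": 5},{"delta_pos": [0,0,0],"delta_rot": [0,0,0],"hand": 7},{"delta_pos": [0,0,0],"delta_rot": [0,0,0],"hand": 8.7},{"delta_pos": [0,0,0],"delta_rot": [0,0,0],"hand": 8.7},{"delta_pos": [0,0,0],"delta_rot": [0,0,0],"hand": 8.7},{"delta_pos": [0,0,0],"delta_rot": [0,0,0],"hand": 8.7},{"delta_pos": [0,0,0],"delta_rot": [0,0,0],"hand": 8.7},{"delta_pos": [0,0,0.5],"delta_rot": [0,0,0],"hand": 8.7},{"delta_pos": [0,0,1.5],"delta_rot": [0,0,0],"hand": 8.7}])

```text
t: 6.3
eef_pos: [0.552, 0.0132, 0.0548]
ee_rot: [3.141, 0.003, 0.014]
force: [0.4, -1.1, -1.4]
width: 0.0865
```

move_arm(rows=[{"delta_pos": [0,0,3],"delta_rot": [0,0,0],"hand": 8.7},{"delta_pos": [0,0,3],"delta_rot": [0,0,0],"hand": 8.7},{"delta_pos": [0,0,3],"delta_rot": [0,0,0],"hand": 8.7},{"delta_pos": [0,0,3],"delta_rot": [0,0,0],"hand": 8.7},{"delta_pos": [0,0,3],"delta_rot": [0,0,0],"hand": 8.7},{"delta_pos": [0,0,3],"delta_rot": [0,0,0],"hand": 8.7},{"delta_pos": [0,0,3],"delta_rot": [0,0,0],"hand": 8.7},{"delta_pos": [0,0,3],"delta_rot": [0,0,-8],"hand": 8.7},{"delta_pos": [0,0,2.5],"delta_rot": [0,0,-8],"hand": 8.7},{"delta_pos": [0,0,1.5],"delta_rot": [0,0,-8],"hand": 8.7}])

```text
t: 7.3
eef_pos: [0.5533, 0.0134, 0.3385]
ee_rot: [-3.14, -0.003, -0.411]
force: [0.0, 0.9, -1.3]
width: 0.0869
```

move_arm(rows=[{"delta_pos": [0,-2,0],"delta_rot": [0,0,-8.2],"hand": 8.7},{"delta_pos": [0,-2,0],"delta_rot": [0,0,-8.2],"hand": 8.7},{"delta_pos": [0,-2,0],"delta_rot": [0,0,-8.2],"hand": 8.7},{"delta_pos": [0,-2,0],"delta_rot": [0,0,-8.2],"hand": 8.7},{"delta_pos": [0,-2,0],"delta_rot": [0,0,-8.2],"hand": 8.7},{"delta_pos": [0,-2,0],"delta_rot": [0,0,-8.2],"hand": 8.7},{"delta_pos": [0,-2,0],"delta_rot": [0,0,-8.2],"hand": 8.7},{"delta_pos": [0,-2,0],"delta_rot": [0,0,-8.2],"hand": 8.7},{"delta_pos": [0,-2,0],"delta_rot": [0,0,0],"hand": 8.7},{"delta_pos": [0,0,0],"delta_rot": [0,0,0],"hand": 8.7}])

```text
t: 8.3
eef_pos: [0.5526, -0.1683, 0.3357]
ee_rot: [3.141, -0.0, -1.552]
force: [-0.2, 0.1, -1.1]
width: 0.0873
```

```bash
python3 - <<'E'
from h import *
s=get_state();im=grab_frame("wrist");cv2.imwrite("pics/w4.png",im);T=wT(s);np.save("pics/T4.npy",T)
print(s["eef_pos"],s["ee_rot"],s["q"])
im=grab_frame("top");cv2.imwrite("pics/t4.png",im);cv2.imwrite("pics/t4c.png",cv2.resize(im[110:310,120:420],None,fx=2.66,fy=2.66,interpolation=cv2.INTER_CUBIC)[:600])
im2=grab_frame("side");cv2.imwrite("pics/s4.png",im2);cv2.imwrite("pics/s4c.png",cv2.resize(im2[180:340,240:400],None,fx=3.7,fy=3.7,interpolation=cv2.INTER_CUBIC))
E
```

```text
[ 0.55255754 -0.16826694  0.33571597] [ 3.14128717e+00 -2.80686771e-04 -1.55179525e+00] [ 4.30609850e-02  1.54463512e-01 -6.63360054e-02  2.80035819e-04
 -1.35030896e+00 -2.41212389e-02]
```

View pics/w4.png

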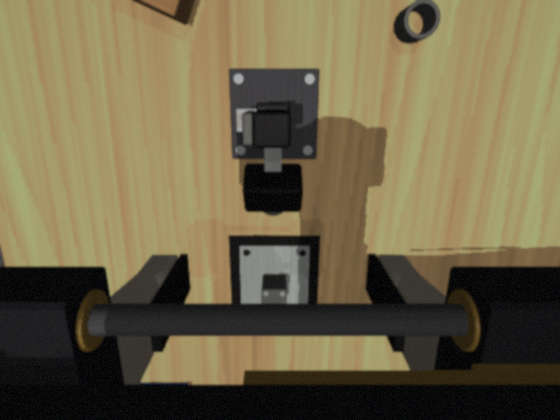

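View pics/t4c.png

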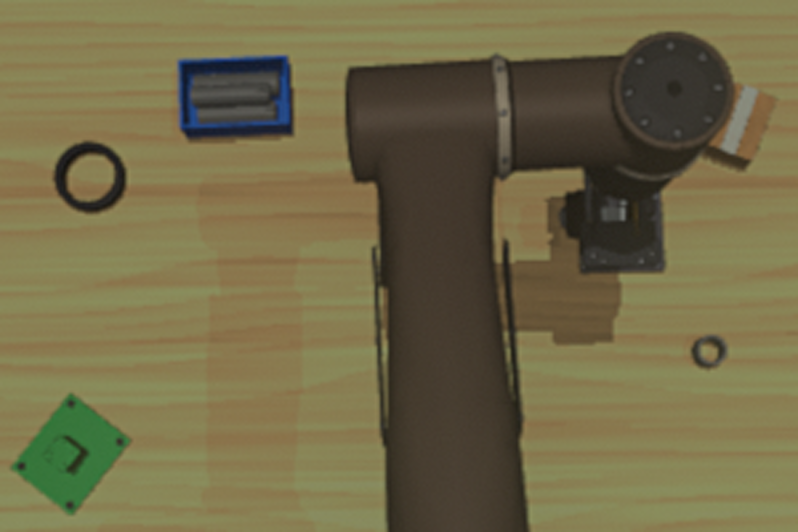

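View pics/s4c.png

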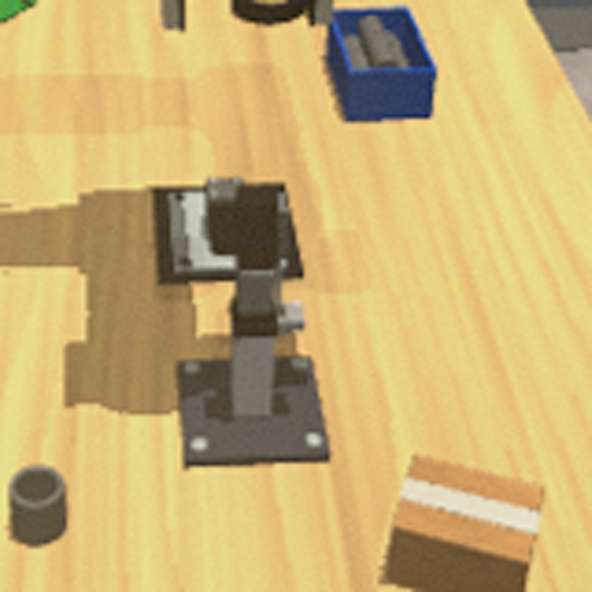

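The wrist view shows the base at (230-319,69-159), the grip top at about (253-291,110-147), its button on the left (+x) at (248,128), and the plate lying on the mat with an even border. Next I'll measure the column axis and the grip.

```bash
python3 - <<'E'
from h import *
T=np.load("pics/T4.npy");im=cv2.imread("pics/w4.png")
cv2.imwrite("pics/w4c.png",cv2.resize(im[60:310,205:345],None,fx=4,fy=4,interpolation=cv2.INTER_CUBIC)[:600])
B=np.array([wz(T,q,.01) for q in [(230,69),(319.5,69),(318,159),(232,159)]]);print("base",B.round(4)[:,:2].tolist(),B.mean(0).round(4),np.linalg.norm(np.diff(B,axis=0),axis=1))
for q in [(253,110),(291,110),(291,147),(253,147)]: print(wz(T,q,.21).round(4))
M=np.array([wz(T,q,0) for q in [(230,236),(320,236)]]);P=np.array([wz(T,q,.005) for q in [(240,246),(310.5,246)]]);print("mat",M.round(4),"plate",P.round(4))
E
```

```text
base [[0.6099, -0.2778], [0.5018, -0.28], [0.4976, -0.1708], [0.6095, -0.1686]] [ 0.5547 -0.2243  0.01  ] [0.10810887 0.10930743 0.11189689]
[ 0.5693 -0.2389  0.21  ]
[ 0.5424 -0.2394  0.21  ]
[ 0.5416 -0.2133  0.21  ]
[ 0.5694 -0.2128  0.21  ]
mat [[ 0.6156 -0.0566  0.    ]
 [ 0.4876 -0.0591  0.    ]] plate [[ 0.6011 -0.0436  0.005 ]
 [ 0.5009 -0.0455  0.005 ]]
```

View pics/w4c.png

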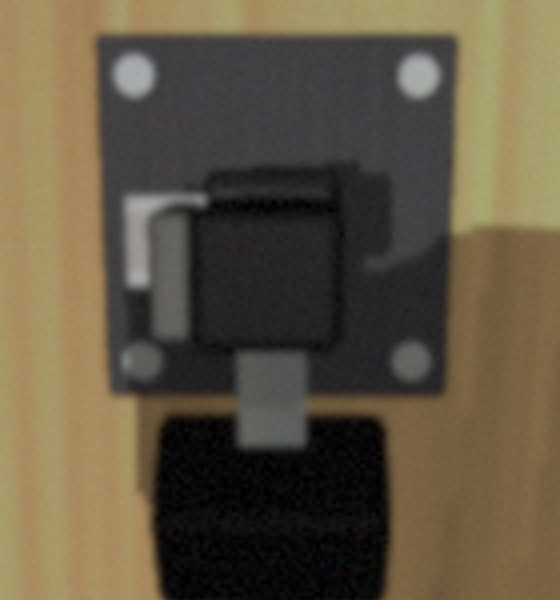

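The grip centre is about (0.5555, -0.225), the base centre (0.555, -0.224), and the prediction from the mat (0.557, -0.226). Grip plus button spans about 35 mm in x, against 36 given. I'll descend over it with TCP z 0.191, 8 mm above the grip's mid-height.

move_arm(rows=[{"delta_pos": [0.2,-2.5,0],"delta_rot": [0,0,0],"hand": 8.7},{"delta_pos": [0.2,-2.5,0],"delta_rot": [0,0,0],"hand": 8.7},{"delta_pos": [0,-0.7,0],"delta_rot": [0,0,0],"hand": 8.7},{"delta_pos": [0,0,-2.5],"delta_rot": [0,0,0],"hand": 8.7},{"delta_pos": [0,0,-2.5],"delta_rot": [0,0,0],"hand": 8.7},{"delta_pos": [0,0,-2.5],"delta_rot": [0,0,0],"hand": 8.7},{"delta_pos": [0,0,-2.5],"delta_rot": [0,0,0],"hand": 8.7},{"delta_pos": [0,0,-2.5],"delta_rot": [0,0,0],"hand": 8.7},{"delta_pos": [0,0,-1.5],"delta_rot": [0,0,0],"hand": 8.7},{"delta_pos": [0,0,-0.4],"delta_rot": [0,0,0],"hand": 8.7}])

```text
t: 9.45
eef_pos: [0.556, -0.2224, 0.1897]
ee_rot: [3.139, 0.001, -1.549]
force: [-1.1, 0.5, 0.3]
width: 0.0865
```

```bash
python3 - <<'E'
from h import *
s=get_state();im=grab_frame("wrist");cv2.imwrite("pics/w5.png",im)
print(s["eef_pos"],s["ee_rot"],s["force"])
E
```

```text
[ 0.55604568 -0.2223814   0.18972258] [ 3.13852227e+00  8.15370216e-04 -1.54914580e+00] [-1.09797996  0.52106398  0.33484429]
```

View pics/w5.png

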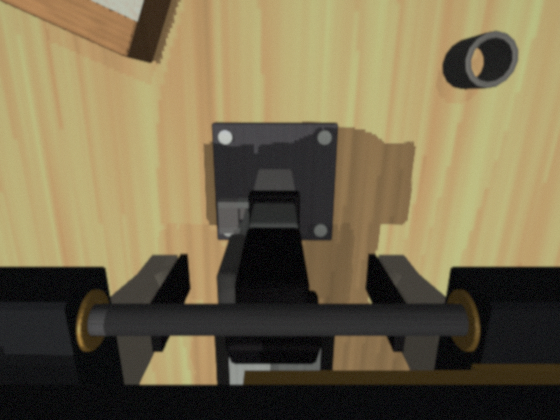

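The grip and button (220-310, 200-330) sit between the open fingers. Now I'll close on it.

move_arm(rows=[{"delta_pos": [0,0,0],"delta_rot": [0,0,0],"hand": 5},{"delta_pos": [0,0,0],"delta_rot": [0,0,0],"hand": 4.5},{"delta_pos": [0,0,0],"delta_rot": [0,0,0],"hand": 4},{"delta_pos": [0,0,0],"delta_rot": [0,0,0],"hand": 3.6},{"delta_pos": [0,0,0],"delta_rot": [0,0,0],"hand": 3.2},{"delta_pos": [0,0,0],"delta_rot": [0,0,0],"hand": 2.8},{"delta_pos": [0,0,0],"delta_rot": [0,0,0],"hand": 2.4},{"delta_pos": [0,0,0],"delta_rot": [0,0,0],"hand": 2.2},{"delta_pos": [0,0,0],"delta_rot": [0,0,0],"hand": 2.2},{"delta_pos": [0,0,0],"delta_rot": [0,0,0],"hand": 2.2}], force=30)

```text
t: 10.5
eef_pos: [0.5588, -0.2235, 0.1919]
ee_rot: [-3.138, -0.0, -1.55]
force: [6.7, -0.5, -2.6]
width: 0.0298
```

Opening is 29.8 mm, so the button is pressed in. I'll relieve the 6.7 N side load by shifting +2 mm in x, and pull up.

move_arm(rows=[{"delta_pos": [0.2,0,0],"delta_rot": [0,0,0],"hand": 2.2},{"delta_pos": [0,0,0.4],"delta_rot": [0,0,0],"hand": 2.2},{"delta_pos": [0,0,0.8],"delta_rot": [0,0,0],"hand": 2.2},{"delta_pos": [0,0,0.8],"delta_rot": [0,0,0],"hand": 2.2},{"delta_pos": [0,0,0.8],"delta_rot": [0,0,0],"hand": 2.2},{"delta_pos": [0,0,0.8],"delta_rot": [0,0,0],"hand": 2.2},{"delta_pos": [0,0,0.8],"delta_rot": [0,0,0],"hand": 2.2},{"delta_pos": [0,0,0.8],"delta_rot": [0,0,0],"hand": 2.2},{"delta_pos": [0,0,0.8],"delta_rot": [0,0,0],"hand": 2.2},{"delta_pos": [0,0,0.8],"delta_rot": [0,0,0],"hand": 2.2}])

```text
t: 11.5
eef_pos: [0.559, -0.2234, 0.2598]
ee_rot: [3.141, 0.0, -1.55]
force: [4.3, -1.1, -8.4]
width: 0.0294
```

move_arm(rows=[{"delta_pos": [0,0,0.7],"delta_rot": [0,0,0],"hand": 2.2},{"delta_pos": [0,0,0.7],"delta_rot": [0,0,0],"hand": 2.2},{"delta_pos": [0,0,0.7],"delta_rot": [0,0,0],"hand": 2.2},{"delta_pos": [0,0,0.7],"delta_rot": [0,0,0],"hand": 2.2},{"delta_pos": [0,0,0.7],"delta_rot": [0,0,0],"hand": 2.2},{"delta_pos": [0,0,0.7],"delta_rot": [0,0,0],"hand": 2.2},{"delta_pos": [0,0,0.3],"delta_rot": [0,0,0],"hand": 2.2},{"delta_pos": [0,0,0.2],"delta_rot": [0,0,0],"hand": 2.2},{"delta_pos": [0,0,0.2],"delta_rot": [0,0,0],"hand": 2.2},{"delta_pos": [0,0,0],"delta_rot": [0,0,0],"hand": 2.2}])

```text
t: 12.5
eef_pos: [0.559, -0.2235, 0.3085]
ee_rot: [3.141, 0.0, -1.55]
force: [4.7, -0.6, -5.2]
width: 0.0297
```

The grip is up 117 mm with no end force yet. I'll creep up to the hard stop.

move_arm(rows=[{"delta_pos": [0,0,0.1],"delta_rot": [0,0,0],"hand": 2.2},{"delta_pos": [0,0,0.1],"delta_rot": [0,0,0],"hand": 2.2},{"delta_pos": [0,0,0.1],"delta_rot": [0,0,0],"hand": 2.2},{"delta_pos": [0,0,0.1],"delta_rot": [0,0,0],"hand": 2.2},{"delta_pos": [0,0,0],"delta_rot": [0,0,0],"hand": 2.2},{"delta_pos": [0,0,0],"delta_rot": [0,0,0],"hand": 2.2},{"delta_pos": [0,0,0],"delta_rot": [0,0,0],"hand": 2.2},{"delta_pos": [0,0,0],"delta_rot": [0,0,0],"hand": 2.2},{"delta_pos": [0,0,0],"delta_rot": [0,0,0],"hand": 2.2},{"delta_pos": [0,0,0],"delta_rot": [0,0,0],"hand": 2.2}])

```text
t: 13.5
eef_pos: [0.559, -0.2234, 0.3119]
ee_rot: [3.141, 0.0, -1.55]
force: [5.5, -1.3, -9.0]
width: 0.0296
```

```bash
python3 - <<'E'
from h import *
s=get_state();im=grab_frame("wrist");cv2.imwrite("pics/w6.png",im)
im2=grab_frame("side");cv2.imwrite("pics/s6c.png",cv2.resize(im2[100:320,220:420],None,fx=2.7,fy=2.7,interpolation=cv2.INTER_CUBIC))
print(s["eef_pos"],s["force"],get_state()["eef_pos"],get_state()["force"])
E
```

```text
[ 0.55898681 -0.22338519  0.31187812] [ 5.47641239 -1.34219991 -8.98846461] [ 0.55898034 -0.22339811  0.31191628] [ 6.1042213  -2.12490144 -8.37412381]
```

View pics/s6c.png

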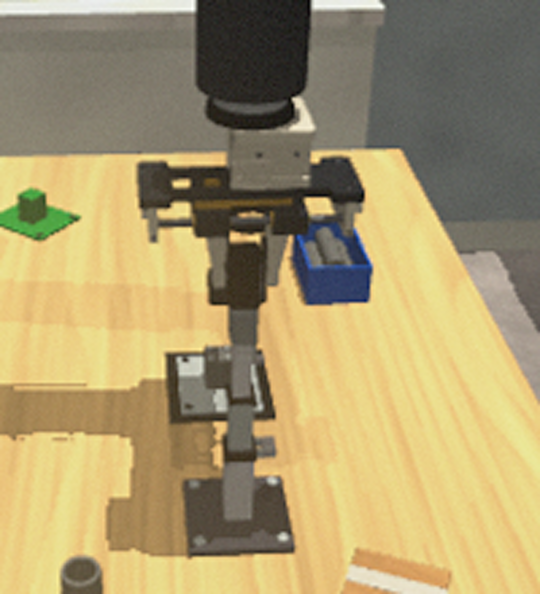

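View pics/w6.png

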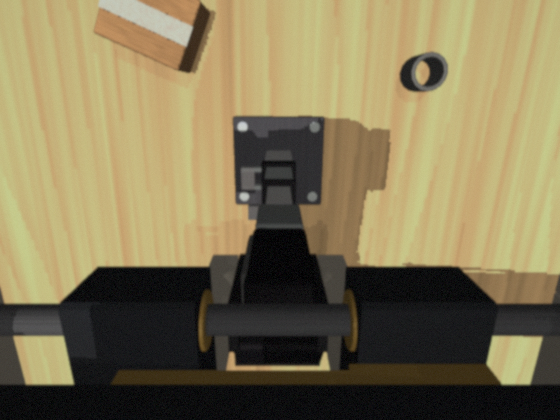

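The side view shows both thin sections drawn out between the collar (240,445) and the head (245,270), with the plate behind on the mat. The travel is 120.0 mm. A few more millimetres should confirm the hard stop.

move_arm(rows=[{"delta_pos": [0,0,0.1],"delta_rot": [0,0,0],"hand": 2.2},{"delta_pos": [0,0,0.1],"delta_rot": [0,0,0],"hand": 2.2},{"delta_pos": [0,0,0.1],"delta_rot": [0,0,0],"hand": 2.2},{"delta_pos": [0,0,0],"delta_rot": [0,0,0],"hand": 2.2},{"delta_pos": [0,0,0],"delta_rot": [0,0,0],"hand": 2.2},{"delta_pos": [0,0,0],"delta_rot": [0,0,0],"hand": 2.2},{"delta_pos": [0,0,0],"delta_rot": [0,0,0],"hand": 2.2},{"delta_pos": [0,0,0],"delta_rot": [0,0,0],"hand": 2.2},{"delta_pos": [0,0,0],"delta_rot": [0,0,0],"hand": 2.2},{"delta_pos": [0,0,0],"delta_rot": [0,0,0],"hand": 2.2}])

```text
t: 14.6
eef_pos: [0.5588, -0.2232, 0.3121]
ee_rot: [3.138, 0.002, -1.551]
force: [9.7, -4.4, -22.0]
width: 0.03
```

Hard stop confirmed: z rose only 0.2 mm while the pull grew to 22 N. I'll ease off 1 mm, hold, and do a last check.

move_arm(rows=[{"delta_pos": [0,0,-0.1],"delta_rot": [0,0,0],"hand": 2.2},{"delta_pos": [0,0,0],"delta_rot": [0,0,0],"hand": 2.2},{"delta_pos": [0,0,0],"delta_rot": [0,0,0],"hand": 2.2},{"delta_pos": [0,0,0],"delta_rot": [0,0,0],"hand": 2.2},{"delta_pos": [0,0,0],"delta_rot": [0,0,0],"hand": 2.2},{"delta_pos": [0,0,0],"delta_rot": [0,0,0],"hand": 2.2},{"delta_pos": [0,0,0],"delta_rot": [0,0,0],"hand": 2.2},{"delta_pos": [0,0,0],"delta_rot": [0,0,0],"hand": 2.2},{"delta_pos": [0,0,0],"delta_rot": [0,0,0],"hand": 2.2},{"delta_pos": [0,0,0],"delta_rot": [0,0,0],"hand": 2.2}])

```text
t: 15.6
eef_pos: [0.5589, -0.2232, 0.312]
ee_rot: [3.139, 0.001, -1.55]
force: [8.1, -3.8, -18.4]
width: 0.0298
```

```bash
python3 - <<'E'
from h import *
im=grab_frame("top");cv2.imwrite("pics/t7c.png",cv2.resize(im[110:310,120:420],None,fx=2.66,fy=2.66,interpolation=cv2.INTER_CUBIC)[:600])
im2=grab_frame("side");cv2.imwrite("pics/s7c.png",cv2.resize(im2[100:320,220:420],None,fx=2.7,fy=2.7,interpolation=cv2.INTER_CUBIC))
s=get_state();print(s["eef_pos"],s["force"],s["width"])
E
```

```text
[ 0.55883544 -0.22326789  0.31204918] [  8.76549625  -3.59594683 -18.86278837] 0.029711319785872273
```

View pics/t7c.png

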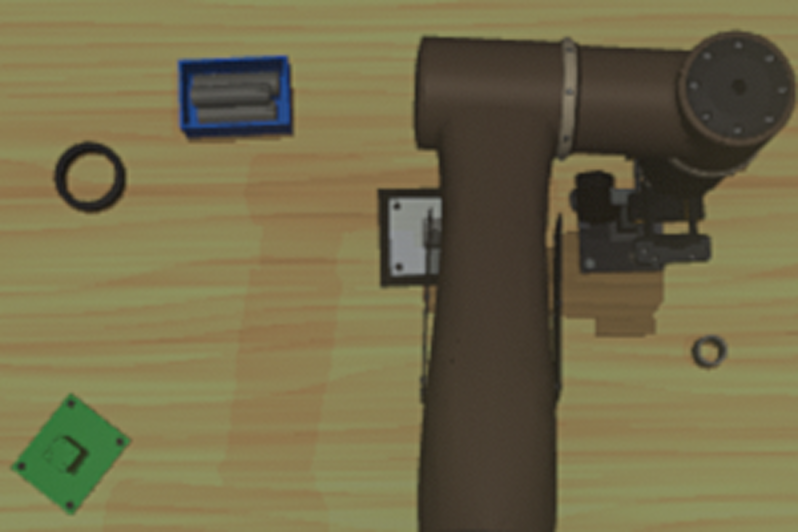

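View pics/s7c.png

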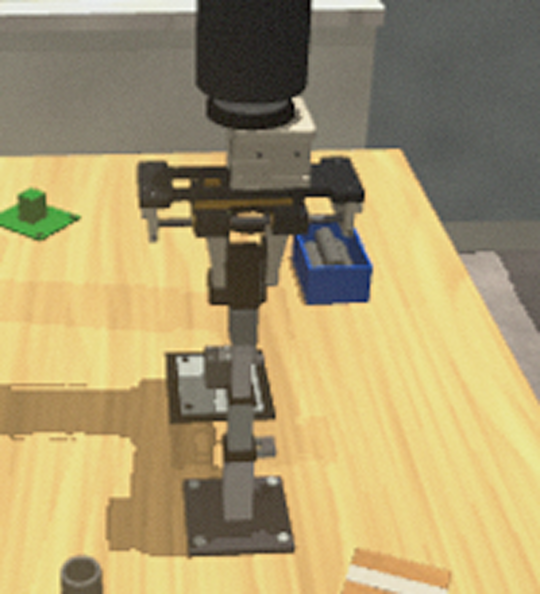

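The top view shows the plate square on the mat with an even border (crop 380-440, 190-285). The bin, tape roll and coupling haven't moved. The side view shows the head still held at the second stop, so I'm handing in.

```bash
python3 - <<'E'
from station import *
print(job_done())
s=get_state();print(s["t"],s["eef_pos"],s["force"],s["width"])
E
```

```text
the job is handed in; nothing more can be done
None
the job is handed in; nothing more can be done
```

I slid the plate by its box onto the mat and let go of it, then pressed the button with the gripper and pulled the grip up to the second stop. I handed in at about 15.7 s, still holding it; no verdict is reported.

- **Plate:** just before release, its centre was within about 1 mm of the mat's centre and square to within 0.3°. Later views show it flat on the mat, with an even border where it was visible; the arm hid part of it in the last top view.
- **Button:** the gripper closed to 29.8 mm on the grip, against 30 mm expected when pressed, before any pull.
- **Grip height:** it rose 120 mm. Pulling a few millimetres further moved it only 0.2 mm while the pull grew to 22 N, so it was against the hard stop. It was at rest with about a 19 N pull, gripped at 30 N, when I handed in.
- **Bystanders:** the bin, tape roll and coupling looked unmoved in the last top view. The arm hid the carton there, but the side view shows it where it was.
- **Small disagreements:** the grip turned out about 3 mm further along +x than I measured, leaving a side load of 5–9 N. No check failed.

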